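Lay out the lens rail and the detector slit

ROBOT

A 7-joint arm with a two-finger parallel gripper is mounted at the origin on the work surface. World frame = base frame: x ahead of the robot, y to its left, z up, the work surface at z = 0. Lengths are in m, angles in rad, forces in N, time in s.
With the tool pointing down it reaches from about 0.425 to 0.925 m from the base axis. Payload 6.8 kg.
Tool frame: the origin (TCP) lies on the centre line of the jaws, within the pads' length; the fingertips stand 8 mm ahead of it and the grasp point (between the pads) lies 11 mm behind it (bot.tips_ahead is the distance from the TCP to the fingertips, in m); z points along the fingers, y is the line along which they close (so a half turn about z gives the same grasp; the last joint's range is limited). The gripper opens to 85 mm and grips with 20 to 120 N. Pads are 22 mm wide; open, the fingers measure 114 mm over their backs; the gripper's body (76 mm by 85 mm) begins 54 mm behind the grasp point. The pads swing forward as they close: fully open they stand 13 mm farther back than shut.
Start: joints at [-1.272, 0.477, 0.022, 1.555, -0.011, 1.109, -0.083], TCP at [0.267, 0.62, 0.239] pointing down, gripper open.
Joint ranges: [-2.96, 2.96], [-0.34, 2.1], [-1.41, 1.46], [0.24, 2.44], [-1.37, 4.51], [0.17, 1.92], [-2.96, 2.96]. Speed limits (rad/s): [2.39, 2.39, 3.14, 3.14, 3.14, 3.14, 3.14].

INTERFACE

Orientations are given as a unit quaternion [w, x, y, z].
In Python, from station import bot gives the robot as it stands.
- The arm moves only by the tool send_rows, never from a script. Its argument "deltas" is text: rows parted by semicolons, each of 4 numbers parted by spaces: the shift along the tool's x, y, z in m, then the turn about the tool's z in degrees. In form: x y z spin; .... A call has 1 to 5 rows; each row is the pose to reach, as a shift and turn from the pose commanded when the call began, along the tool's axes at that moment; what a row does not reach only later rows make up. A row lasts 1/10 s, in which the tool goes at most 50 mm and 8.59 degrees, less where a joint would pass 70% of its speed; a pose out of reach is approached as far as the arm can. A call with a gripper value outside its range is refused whole. "claw" is the opening, from 0 (shut) to 1 (fully open), set as the call begins (left out, the last holds). The fingers move at their own pace and stop on an object; "force" is the grip in N (left out, the last holds). Time passes only in rows, so rows that repeat a pose let the fingers close. It gives the time, the measured TCP pose, the force, the opening and the grip force at its end, in the units of the state.
- bot.get_obs(): the state, without advancing time (a new reading comes with each control period).
- bot.read_camera(name): name is "scene" or "top" or "wrist"; returns a dict with "img" (420x560x3 uint8, red, green, blue), "depth" (420x560 float32, m along the optical axis (not along the pixel's ray), 0 where there is no reading), "fx", "fy", "cx", "cy" (pixels), "camera_from_world" (4x4, takes a point from world to camera coordinates). Camera axes: x right, y up, looking along -z (the intrinsics and any distortion apply to the point x, -y, -z); pixel columns grow to the right and rows downward; lengths in m; the calibration is good to about 2 mm. A picture is of the moment at which its call begins.
- bot.hand_in(): hands the job in; it is judged then, once.
Trained networks look in a picture, given as the dict that the camera call returned (one of the last four; its "shot" number tells which), for a name from the list of things; names that differ only in an ending like _2 or _b are one class to them, and where a whole thing is asked for, a point or a joint stands for the part that bears it (a point fixed in the world has none). Each returns a list of dicts, best first, with "confidence" (0 to 1); they miss things now and then, are a little off and sometimes report something else, mostly with a low value. They report only what shows in the picture. A call takes as long as a camera call.
- bot.masks_of(picture, query): "mask" (420x560 bool, what is visible of it).
- bot.landmark_of(picture, query): "xyz" ([x, y, z] in m, in world coordinates, good to about 4 mm: a listed point, or the origin of a listed thing).
The state is a dict: "t": time; "q": joint angles; "joint_vel": joint speeds; "joint_torque": joint torques, N m; "eef_pos": TCP position; "tool_rot": TCP orientation; "contact_force": force on the tool from outside, world axes, zero at the start; "torque": the same for the moment, N m; "gripper_width": opening from 0.0 (shut) to 1.0 (fully open); "grasp_force": force on a finger pad.
Only numpy, scipy, OpenCV 4.12 (cv2) and the standard library are available. Lean on these libraries where they do the work, as an engineer would, in place of code of your own. Each camera call takes 0.05 s, during which the arm holds its last target. There are 200 camera calls.

TASK

Get the optics bench ready: lift the two steel bars out of their wooden rack together in one grasp and lay them side by side in the two saddles of the metal rest, centred lengthways, then set the aluminium carrier block squarely across both bars midway between the saddles, and stand the lens holder upright on the middle of the carrier with its barrel pointing along the bars. Stand the slit plate upright on the bench squarely in front of the middle of the detector's window, facing it, with the plate about 40 mm from the detector's box face. Leave the jar and the screwdriver where they are.

Things in the scene. Friction and masses are not known exactly. Their poses are not given: they have to be found in the camera images.
- rest: Metal rest, fixed: dark base 150 (x) x 74 (y) x 8 mm, two aluminium saddles 24 mm long at x = +-55 mm. Each is a trough along x: flat floor 31 mm wide at z = 30 mm, cheeks leaning 30 deg outward up to z = 43 (mouth 46 wide; 61 over the outside). 86 mm free space between the saddles above the base. Origin: centre of the underside; z up.
- rack: Wooden rack, fixed, holding the two bars at the start: base 150 (x) x 90 (y) x 8 mm, two cross strips 14 mm long at x = +-55 mm with tops at z = 24 mm and 5 mm high lips 38 mm apart outside the bars. 96 mm free space between the strips above the base. Origin: centre of the underside; x along the bars, z up.
- bar_a: Square steel bar 150 x 14 x 14 mm, 0.2 kg, along its x axis; origin at the centre of its underside. Starts in the rack parallel to bar_b, 2 mm apart (pair 30 mm wide, 28 mm pressed together), underside 24 mm above the bench. The bars are alike; either may lie on either side in the rest.
- bar_b: The second square steel bar, the same as bar_a.
- carrier: Plain aluminium carrier block, 40 (x) x 52 (y) x 24 (z) mm, four small dark screw heads on top, about 0.14 kg, lying flat on the bench. Origin: centre of its underside. Its long side y goes across the bars.
- lens: Black lens holder, 0.12 kg: foot 34 (x) x 46 (y) x 6 mm; on it an upright square frame 14 mm thick in x, 46 mm wide in y, top at z = 54 mm; through it along x a round barrel, 36 mm diameter, 34 mm long, axis at z = 30 mm, glass at both ends. Origin: centre of the underside of the foot. Both ends alike.
- slit: Aluminium slit plate, 0.12 kg: foot 36 (x) x 44 (y) x 8 mm; on it an upright plate 8 mm thick in x, 50 mm wide in y, top at z = 60 mm, with a narrow upright slot. Origin: centre of the underside of the foot, below the middle of the plate. Both faces alike.
- detector: Detector, fixed to the bench: black box 60 (x) x 64 (y) x 66 (z) mm with an aluminium plate on top; on its front (-x) face a short round steel window tube of 32 mm diameter stands out 8 mm, two brass connectors on the back. Origin: centre of the underside; the front box face is at x = -30 mm.
- jar: Bystander: small amber jar with steel cap, 52 mm diameter, 60 mm tall. Origin at the centre of its underside. Leave it alone.
- screwdriver: Bystander: a screwdriver lying on the bench. Origin under its middle. Leave it alone.

How it is judged:
On the way:
1. both bars are held up together in one grasp (undersides over 55 mm above the bench) (height (world z) of each of bar_a, bar_b above 0.055 m and contact force between each of bar_a, bar_b and the fingers above 0.5 N), for 0.2 s.
At the end, for the whole second after the job is handed in: Bars on both saddle floors (15 mm lengthways, 12 sideways, 0.1 rad); carrier flat on them (14 mm along, 12 across, 0.2 rad); lens upright on carrier (11 mm, 0.2 rad to rest); slit upright on bench, 40 +-15 mm before the box face, 14 mm sideways, 0.2 rad. Heights within 5 mm, all at rest (x of bar_a in the frame of rest between -0.015 and 0.015 m and y of bar_a in the frame of rest between -0.012 and 0.012 m and z of bar_a in the frame of rest between 0.025 and 0.035 m and angle between the x axis of each of bar_a, bar_b and the x axis of rest, either way round below 0.1 rad and x of bar_b in the frame of rest between -0.015 and 0.015 m and y of bar_b in the frame of rest between -0.012 and 0.012 m and z of bar_b in the frame of rest between 0.025 and 0.035 m and x of carrier in the frame of rest between -0.014 and 0.014 m and y of carrier in the frame of rest between -0.012 and 0.012 m and z of carrier in the frame of rest between 0.039 and 0.049 m and angle between the x axis of each of carrier, lens and the x axis of rest, either way round below 0.2 rad and angle between each of carrier, lens, slit's own z axis and vertical below 0.1 rad and horizontal distance between lens and carrier below 0.011 m and z of lens in the frame of carrier between 0.019 and 0.029 m and x of slit in the frame of detector between -0.085 and -0.055 m and y of slit in the frame of detector between -0.014 and 0.014 m and z of slit in the frame of detector between -0.005 and 0.005 m and angle between the x axis of slit and the x axis of detector, either way round below 0.2 rad and linear speed of each of bar_a, bar_b, carrier, lens, slit below 0.02 m/s); the robot touches nothing.
It fails at once if the jar or the screwdriver is moved by more than 20 mm (distance of any of jar, screwdriver from where it was at the start of the episode above 0.02 m).
It also fails if it takes over 120 s, if anything falls off the work surface, if the arm or the gripper's body presses on something with over 40 N, if the wrist force passes 120 N, or if a joint passes its speed limit or range.

## Working session

There is one attempt and no reset: what is moved stays moved. The work goes in short steps, Python scripts to look and compute and a tool call to move; the robot and the scene stay as the last step left them, time stands still between calls to the robot, and variables do not carry over. Pictures are saved under pics/ and viewed, at most 14 in all, crops included, and the job is handed in when it is done.

Besides the shell and the picture viewer there is one more tool, called as name(argument=value, ...) on one line, values as JSON. send_rows: Moves the arm, as the interface text tells. Its arguments: {"type":"object","properties":{"deltas":{"type":"string"},"claw":{"type":"number"},"force":{"type":"number"}},"required":["deltas"]}

```bash
mkdir -p pics; ls; cat > h.py <<'E'
import numpy as np, cv2
from station import bot
def cam(n): return bot.read_camera(n)
def cloud(p):
    d=p["depth"]; v,u=np.mgrid[0:d.shape[0],0:d.shape[1]]
    P=np.stack([(u-p["cx"])/p["fx"]*d,-(v-p["cy"])/p["fy"]*d,-d,np.ones_like(d)],-1)
    W=P@np.linalg.inv(p["camera_from_world"]).T
    W[d==0]=np.nan
    return W[...,:3]
def save(p,n): cv2.imwrite(f"pics/{n}.png",p["img"][...,::-1])
E
python3 - <<'E'
from h import *
o=bot.get_obs();print({k:np.round(v,3).tolist() for k,v in o.items()})
for n in["scene","top"]:
    p=cam(n);save(p,n+"0")
    T=np.linalg.inv(p["camera_from_world"]);print(n,T[:3,3],p["fx"],[k for k in p])
    for q in["rest","rack","bar_a","carrier","lens","slit","detector","jar","screwdriver"]:
        print(q,[(np.round(l["xyz"],3).tolist(),round(l["confidence"],2)) for l in bot.landmark_of(p,q)][:3])
E
```

```text
pics
{'t': 0.0, 'q': [-1.272, 0.478, 0.022, 1.556, -0.011, 1.109, -0.083], 'joint_vel': [0.0, -0.002, 0.001, 0.001, 0.001, -0.0, 0.0], 'joint_torque': [0.001, -59.645, 1.609, -28.12, 0.013, 0.009, -0.0], 'eef_pos': [0.267, 0.619, 0.238], 'tool_rot': [-0.0, 0.202, 0.979, -0.001], 'contact_force': [-0.278, 0.274, 0.047], 'torque': [0.053, -0.074, 0.001], 'grasp_force': 0.0, 'gripper_width': 1.003}
scene [1.18092728 0.1535096  0.76382287] 396.4830601507687 ['img', 'depth', 'fx', 'fy', 'cx', 'cy', 'camera_from_world', 'shot']
rest [([0.47, -0.324, -0.002], 0.76)]
rack [([0.505, 0.28, -0.004], 0.55)]
bar_a [([0.499, 0.286, 0.02], 0.69), ([0.498, 0.269, 0.021], 0.54)]
carrier [([0.508, 0.128, 0.003], 0.65)]
lens [([0.472, -0.111, -0.002], 0.96)]
slit [([0.512, 0.005, -0.002], 0.88)]
detector [([0.709, -0.081, 0.001], 0.96)]
jar [([0.723, 0.22, 0.0], 0.71)]
screwdriver [([0.706, -0.281, 0.002], 0.63)]
top [0.48866889 0.0141019  0.96986567] 449.68962589730404 ['img', 'depth', 'fx', 'fy', 'cx', 'cy', 'camera_from_world', 'shot']
rest [([0.477, -0.327, -0.002], 0.95)]
rack [([0.497, 0.278, -0.0], 0.76)]
bar_a [([0.495, 0.269, 0.025], 0.96), ([0.502, 0.285, 0.021], 0.59)]
carrier [([0.503, 0.129, 0.001], 0.88), ([0.477, -0.329, -0.0], 0.5)]
lens [([0.472, -0.114, 0.002], 0.71)]
slit [([0.511, 0.001, -0.001], 0.56)]
detector [([0.719, -0.075, -0.001], 0.87)]
jar [([0.723, 0.218, -0.0], 0.74)]
screwdriver [([0.713, -0.28, -0.001], 0.72)]
```

View pics/top0.png

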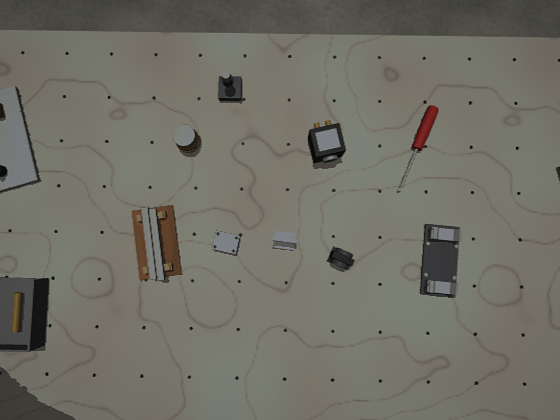

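View pics/scene0.png

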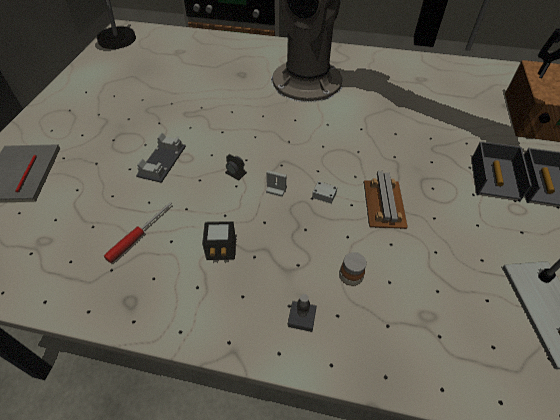

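```bash
cat >> h.py <<'E'
ZB={"rest":(.038,.045),"bar":(.034,.042),"carrier":(.020,.028),"lens":(.050,.058),"slit":(.055,.063),"detector":(.055,.08),"rack":(.002,.012)}
def rects(p,items):
    W=cloud(p)
    for q,(x,y,r) in items.items():
        z0,z1=ZB[q]
        m=(np.hypot(W[...,0]-x,W[...,1]-y)<r)&(W[...,2]>z0)&(W[...,2]<z1)
        c=W[m]
        if len(c)<10: print(q,"few",len(c));continue
        (cx,cy),(a,b),t=cv2.minAreaRect((c[:,:2]*1000).astype(np.float32))
        L,S=(a,b) if a>b else (b,a); ang=(t if a>b else t+90)
        ang=(ang+90)%180-90
        print(q,len(c),"c %.1f %.1f"%(cx,cy),"size %.1f %.1f"%(L,S),"long-axis deg %.1f"%ang,"z %.4f"%np.median(c[:,2]),"mean",np.round(c.mean(0)*1000,1))
E
python3 - <<'E'
from h import *
p=cam("top")
rects(p,{"rest":(.475,-.327,.12),"bar":(.498,.278,.1),"carrier":(.504,.128,.05),"lens":(.472,-.112,.06),"slit":(.511,.002,.05),"detector":(.715,-.078,.07)})
E
```

```text
rest 190 c 473.3 -326.8 size 133.6 58.1 long-axis deg -4.6 z 0.0410 mean [ 472.3 -327.2   41. ]
bar 1000 c 497.7 276.0 size 154.9 37.9 long-axis deg 11.5 z 0.0374 mean [496.7 277.4  37.5]
carrier 455 c 502.8 128.0 size 52.0 39.7 long-axis deg 78.8 z 0.0236 mean [502.7 127.9  23.7]
lens 156 c 475.3 -114.8 size 45.1 16.4 long-axis deg 64.6 z 0.0533 mean [ 474.  -114.6   53.3]
slit 98 c 509.6 4.0 size 49.2 8.0 long-axis deg 83.2 z 0.0595 mean [509.7   4.3  59.5]
detector 927 c 715.0 -79.8 size 63.9 61.0 long-axis deg -76.3 z 0.0659 mean [713.5 -79.6  65.8]
```

The pictures match the detections: the bars are at px (155,243) of the top view, the rest at (440,261), the lens at (341,259), the slit at (285,241), the carrier at (227,242), and the detector at (327,142) with its window facing down the image (−x). Next I'll refine the yaws and plan the approach to the bars.

```bash
cat >> h.py <<'E'
from scipy.spatial.transform import Rotation as R
def rot(): 
    w,x,y,z=bot.get_obs()["tool_rot"]; return R.from_quat([x,y,z,w])
def plan(x,y,z,close_deg):
    """print delta in tool frame to reach xyz with closing axis at close_deg (world, mod 180)"""
    o=bot.get_obs(); r=rot(); d=r.inv().apply(np.array([x,y,z])-o["eef_pos"])
    Y=r.apply([0,1,0]); cur=np.degrees(np.arctan2(Y[1],Y[0]))
    s=(cur-close_deg+90)%180-90
    print("t %.2f"%o["t"],"delta",np.round(d,4),"spin %.1f"%s,"eef",np.round(o["eef_pos"],4),"close %.1f"%(cur%180),"q7 %.2f"%o["q"][6],"w %.3f"%o["gripper_width"])
def pca(p,x,y,r,z0,z1):
    W=cloud(p); m=(np.hypot(W[...,0]-x,W[...,1]-y)<r)&(W[...,2]>z0)&(W[...,2]<z1)
    c=W[m]; mu=c.mean(0); w,v=np.linalg.eigh(np.cov((c[:,:2]).T)); a=np.degrees(np.arctan2(v[1,1],v[0,1]))
    q=(c-mu)[:,:2]@v
    print("n",len(c),"mean",np.round(mu*1000,1),"major deg %.1f"%((a+90)%180-90),"ext",np.round(np.percentile(q,[1,99],axis=0).T*1000,1).tolist(),"mid",np.round(1000*(mu[:2]+v@(np.percentile(q,[1,99],axis=0).mean(0))),1))
E
python3 - <<'E'
from h import *
p=cam("top")
print("bar");pca(p,.498,.278,.1,.035,.040)
print("rest");pca(p,.475,-.327,.12,.036,.046)
print("restbase");pca(p,.475,-.327,.12,.005,.046)
print(bot.tips_ahead)
plan(.497,.277,.20,98)
E
```

```text
bar
n 865 mean [495.4 277.4  37.5] major deg 10.1 ext [[-15.0, 14.7], [-75.5, 72.8]] mid [496.7 277.7]
rest
n 232 mean [ 471.9 -328.2   40.4] major deg -3.7 ext [[-31.0, 27.8], [-68.0, 65.1]] mid [ 473.4 -326.7]
restbase
n 2439 mean [ 472.5 -324.    16.1] major deg -4.2 ext [[-34.2, 37.6], [-74.0, 72.4]] mid [ 473.2 -325.8]
0.008
t 1.10 delta [-0.3468 -0.224   0.0393] spin -31.3 eef [0.2671 0.6199 0.2393] close 66.7 q7 -0.08 w 0.999
```

send_rows(deltas="-0.086 -0.056 0 -8;-0.172 -0.112 0 -16;-0.258 -0.168 0 -24;-0.30 -0.2 0.0 -30;-0.347 -0.224 0.00 -33.3", claw=1, force=80)

```text
t: 1.6
eef_pos: [0.4061, 0.4098, 0.2395]
tool_rot: [0.0, -0.089, 0.996, 0.0]
contact_force: [0.3, -0.5, 0.4]
gripper_width: 1.002
grasp_force: 0.0
```

send_rows(deltas="0 0 0 0;0 0 0 0;0 0 0 0;0 0 0 0;0 0 0 0")

```text
t: 2.1
eef_pos: [0.4042, 0.4128, 0.2392]
tool_rot: [-0.0, -0.088, 0.996, 0.0]
contact_force: [-0.5, 0.2, -0.5]
gripper_width: 0.998
grasp_force: 0.0
```

```bash
python3 - <<'E'
from h import *
plan(.497,.277,.20,100)
p=cam("wrist");save(p,"w1")
pca(p,.498,.278,.1,.034,.041)
print(np.linalg.inv(p["camera_from_world"])[:3,3])
E
```

```text
t 2.10 delta [-0.0675 -0.1501  0.0391] spin 0.1 eef [0.4042 0.4128 0.2392] close 100.1 q7 0.83 w 0.998
n 3243 mean [483.  277.3  37.4] major deg 8.7 ext [[-14.9, 14.7], [-71.8, 62.0]] mid [487.9 278.2]
[0.32239588 0.39786827 0.37346697]
```

View pics/w1.png

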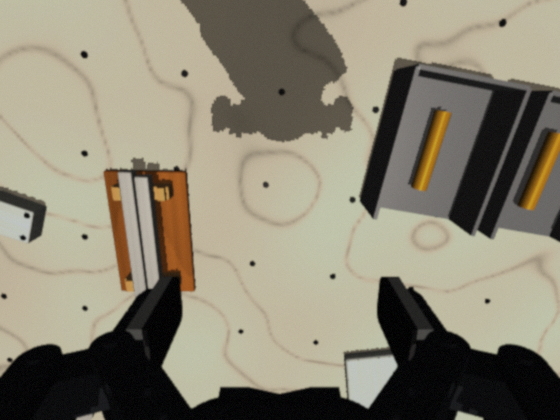

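The wrist view shows the bars at about px (140,230), partly hidden by the finger. I'll move above them.

send_rows(deltas="-0.018 -0.04 0.01 0;-0.036 -0.08 0.02 0;-0.054 -0.12 0.03 0;-0.0675 -0.150 0.04 0;-0.0675 -0.150 0.04 0")

```text
t: 2.65
eef_pos: [0.5, 0.2699, 0.1979]
tool_rot: [-0.0, -0.083, 0.997, -0.002]
contact_force: [0.3, 1.0, 1.0]
gripper_width: 0.999
grasp_force: 0.0
```

```bash
python3 - <<'E'
from h import *
plan(.497,.277,.022,99)
p=cam("wrist");save(p,"w2")
pca(p,.498,.278,.1,.034,.041)
p=cam("scene")
pca(p,.498,.278,.1,.034,.041)
E
```

```text
t 2.65 delta [0.0016 0.0081 0.1759] spin 0.6 eef [0.5    0.2699 0.1979] close 99.6 q7 1.14 w 0.999
n 5174 mean [489.9 277.8  37.7] major deg 10.2 ext [[-15.0, 14.7], [-79.9, 68.4]] mid [495.5 278.9]
n 558 mean [502.6 278.3  38.2] major deg 10.3 ext [[-15.6, 14.7], [-71.4, 77.7]] mid [499.4 278.2]
```

View pics/w2.png

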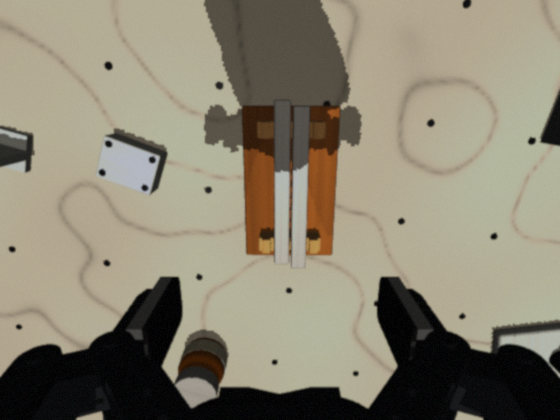

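send_rows(deltas="0.002 0.008 0.03 0;0.002 0.008 0.06 0;0.002 0.008 0.09 0;0.002 0.008 0.115 -0.5;0.002 0.008 0.115 -0.5", claw=0.7)

```text
t: 3.25
eef_pos: [0.4913, 0.284, 0.0815]
tool_rot: [-0.003, -0.093, 0.996, -0.001]
contact_force: [-0.9, -1.2, -0.1]
gripper_width: 0.698
grasp_force: 0.0
```

```bash
python3 - <<'E'
from h import *
plan(.497,.278,.022,100.2)
E
```

```text
t 3.25 delta [-0.0049 -0.0069  0.0595] spin 0.5 eef [0.4913 0.284  0.0815] close 100.7 q7 1.13 w 0.698
```

send_rows(deltas="0 0 0 0;0 0 0 0")

```text
t: 3.45
eef_pos: [0.495, 0.2846, 0.086]
tool_rot: [0.001, -0.092, 0.996, 0.001]
contact_force: [0.1, 0.0, -0.1]
gripper_width: 0.704
grasp_force: 0.0
```

```bash
python3 - <<'E'
from h import *
plan(.497,.278,.022,100.2)
E
```

```text
t 3.45 delta [-0.0006 -0.0069  0.064 ] spin 0.3 eef [0.495  0.2846 0.086 ] close 100.5 q7 1.13 w 0.704
```

send_rows(deltas="-0.0005 -0.007 0.015 0.3;-0.0005 -0.007 0.033 0.3;-0.0005 -0.007 0.05 0.3;-0.0005 -0.007 0.06 0.3;-0.0005 -0.007 0.064 0.3")

```text
t: 3.95
eef_pos: [0.4963, 0.2767, 0.0205]
tool_rot: [0.0, -0.089, 0.996, 0.0]
contact_force: [-0.2, 0.2, 0.1]
gripper_width: 0.697
grasp_force: 0.0
```

send_rows(deltas="0 0 0 0;0 0 0 0;0 0 0 0")

```text
t: 4.25
eef_pos: [0.4967, 0.2767, 0.0211]
tool_rot: [0.001, -0.089, 0.996, 0.0]
contact_force: [0.5, -0.3, -0.1]
gripper_width: 0.702
grasp_force: 0.0
```

```bash
python3 - <<'E'
from h import *
plan(.497,.278,.022,100.2)
E
```

```text
t 4.25 delta [-0.0006  0.0013 -0.0009] spin -0.0 eef [0.4967 0.2767 0.0211] close 100.2 q7 1.14 w 0.702
```

send_rows(deltas="0 0.001 0 0;0 0.001 0 0;0 0.001 0 0;0 0.001 0 0;0 0.001 0 0", claw=0, force=80)

```text
t: 4.75
eef_pos: [0.4962, 0.2779, 0.021]
tool_rot: [0.0, -0.089, 0.996, 0.0]
contact_force: [-1.5, 0.5, 6.3]
gripper_width: 0.312
grasp_force: 79.1
```

send_rows(deltas="0 0 0 0;0 0 0 0;0 0 0 0;0 0 0 0;0 0 0 0")

```text
t: 5.25
eef_pos: [0.4961, 0.2779, 0.021]
tool_rot: [0.0, -0.089, 0.996, 0.0]
contact_force: [-1.4, 0.2, 5.1]
gripper_width: 0.312
grasp_force: 79.1
```

send_rows(deltas="0 0 -0.01 0;0 0 -0.02 0;0 0 -0.04 0;0 0 -0.065 0;0 0 -0.09 0")

```text
t: 5.75
eef_pos: [0.4955, 0.2768, 0.1114]
tool_rot: [-0.0, -0.089, 0.996, -0.0]
contact_force: [0.2, 0.6, -4.9]
gripper_width: 0.31
grasp_force: 79.6
```

send_rows(deltas="0 0 0 0;0 0 0 0;0 0 0 0;0 0 0 0;0 0 0 0")

```text
t: 6.25
eef_pos: [0.4954, 0.2769, 0.1092]
tool_rot: [-0.001, -0.089, 0.996, -0.0]
contact_force: [-0.2, 0.5, -4.2]
gripper_width: 0.31
grasp_force: 79.6
```

```bash
python3 - <<'E'
from h import *
o=bot.get_obs()
plan(.4735,-.3265,.18,-4+90)
p=cam("wrist");save(p,"w3")
for z0 in(.10,):
  for n in("wrist","top","scene"):
    pca(cam(n),.497,.278,.09,.095,.14)
print(np.round(o["contact_force"],2))
E
```

```text
t 6.25 delta [ 0.1284 -0.5901 -0.0701] spin 14.2 eef [0.4954 0.2769 0.1092] close 100.2 q7 1.14 w 0.310
n 22665 mean [472.7 272.8 126.3] major deg 10.4 ext [[-24.0, 24.0], [-61.5, 52.6]] mid [477.1 273.6]
n 931 mean [494.4 273.2 125.4] major deg 10.0 ext [[-16.1, 12.1], [-78.3, 72.5]] mid [496.9 275.7]
n 652 mean [521.1 279.3 125.8] major deg 10.8 ext [[-26.7, 24.8], [-53.6, 92.5]] mid [501.8 276.6]
[-0.17  0.52 -4.2 ]
```

View pics/w3.png

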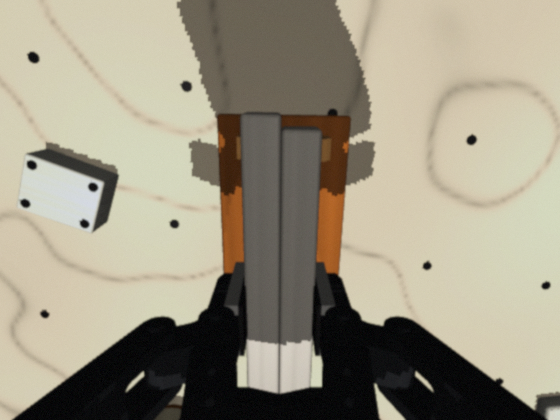

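Both bars are held together, staggered by about 4 mm (px 265 and 300). I'll carry them to the rest.

send_rows(deltas="0.004 -0.02 -0.01 0;0.013 -0.06 -0.02 0;0.022 -0.10 -0.03 0;0.031 -0.14 -0.04 0;0.040 -0.18 -0.045 0")

```text
t: 6.95
eef_pos: [0.4887, 0.0916, 0.1562]
tool_rot: [0.001, -0.089, 0.996, 0.0]
contact_force: [0.6, 0.5, -3.9]
gripper_width: 0.311
grasp_force: 79.6
```

send_rows(deltas="0.009 -0.04 0 0;0.018 -0.08 0 0;0.027 -0.12 0 0;0.035 -0.16 0 0;0.044 -0.20 0 0")

```text
t: 7.45
eef_pos: [0.4804, -0.1132, 0.1555]
tool_rot: [0.0, -0.089, 0.996, -0.0]
contact_force: [1.5, 0.3, -4.5]
gripper_width: 0.314
grasp_force: 79.6
```

send_rows(deltas="0.009 -0.04 0 0;0.018 -0.08 0 4;0.027 -0.12 0 8;0.036 -0.16 0 11;0.044 -0.20 0 14.2")

```text
t: 7.95
eef_pos: [0.4722, -0.3178, 0.1553]
tool_rot: [0.0, 0.036, 0.999, 0.0]
contact_force: [1.3, 0.1, -4.0]
gripper_width: 0.313
grasp_force: 79.6
```

send_rows(deltas="0 0 0 0;0 0 0 0;0 0 0 0;0 0 0 0")

```text
t: 8.35
eef_pos: [0.473, -0.3146, 0.1552]
tool_rot: [-0.0, 0.034, 0.999, 0.0]
contact_force: [0.4, 0.1, -3.7]
gripper_width: 0.308
grasp_force: 79.9
```

```bash
python3 - <<'E'
from h import *
plan(.472,-.3265,.15,-4+90)
e=bot.get_obs()["eef_pos"]
p=cam("top"); pca(p,e[0],e[1],.09,e[2]+.008,e[2]+.025)
p=cam("scene"); print("rest");pca(p,.473,-.3265,.1,.036,.046)
p=cam("wrist");pca(p,.473,-.3265,.1,.036,.046);save(p,"w4")
E
```

```text
t 8.35 delta [ 0.0002 -0.0119  0.0052] spin 0.1 eef [ 0.473  -0.3146  0.1552] close 86.1 q7 2.12 w 0.308
n 1146 mean [ 474.2 -313.2  171.1] major deg -3.7 ext [[-13.1, 15.5], [-75.1, 74.9]] mid [ 474.2 -314.4]
rest
n 120 mean [ 479.9 -329.5   40.9] major deg -4.2 ext [[-32.2, 26.3], [-62.8, 73.7]] mid [ 474.6 -326.1]
n 722 mean [ 430.7 -339.9   40.1] major deg -13.6 ext [[-40.5, 15.5], [-93.7, 32.8]] mid [ 463.2 -334.9]
```

View pics/w4.png

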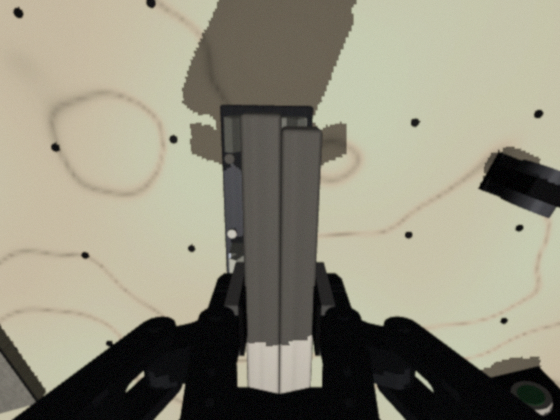

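send_rows(deltas="0 -0.006 0.01 0;0 -0.012 0.03 0;0 -0.012 0.055 0;0 -0.012 0.08 0;0 -0.012 0.095 0")

```text
t: 9.0
eef_pos: [0.4706, -0.3278, 0.0579]
tool_rot: [-0.001, 0.035, 0.999, 0.001]
contact_force: [0.4, 0.2, -4.3]
gripper_width: 0.31
grasp_force: 80.0
```

send_rows(deltas="0 0 0 0;0 0 0 0;0 0 0 0;0 0 0 0")

```text
t: 9.4
eef_pos: [0.4726, -0.3287, 0.0615]
tool_rot: [0.001, 0.035, 0.999, -0.0]
contact_force: [0.5, 0.2, -3.8]
gripper_width: 0.309
grasp_force: 80.0
```

```bash
python3 - <<'E'
from h import *
plan(.4725,-.3264,.028,-4+90)
e=bot.get_obs()["eef_pos"]
p=cam("top"); pca(p,e[0],e[1],.09,e[2]+.008,e[2]+.025);save(p,"t4")
p=cam("scene"); cv2.imwrite("pics/s4.png",cv2.resize(p["img"][110:210,100:260,::-1],None,fx=4,fy=4))
E
```

```text
t 9.40 delta [0.0003 0.0023 0.0335] spin -0.0 eef [ 0.4726 -0.3287  0.0615] close 86.0 q7 2.18 w 0.309
n 907 mean [ 473.9 -327.2   77.5] major deg -3.9 ext [[-13.2, 15.7], [-75.4, 74.5]] mid [ 474.3 -328.5]
```

View pics/s4.png

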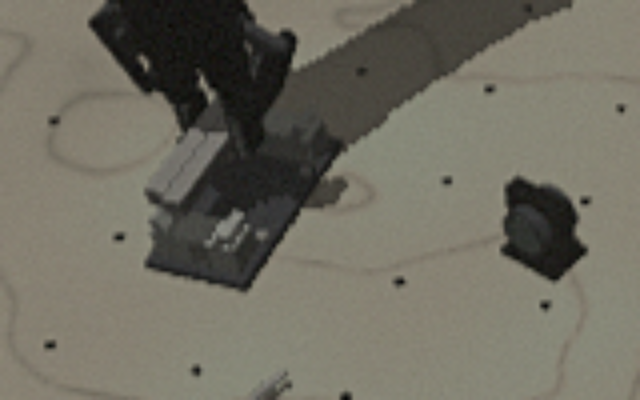

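send_rows(deltas="-0.0005 0.002 0.01 0;-0.0005 0.002 0.02 0;-0.0005 0.002 0.028 0;-0.0005 0.002 0.028 0;-0.0005 0.002 0.028 0")

```text
t: 10.0
eef_pos: [0.4721, -0.3262, 0.0318]
tool_rot: [-0.0, 0.035, 0.999, 0.0]
contact_force: [0.5, 0.5, -3.8]
gripper_width: 0.312
grasp_force: 80.0
```

send_rows(deltas="0 0 0.001 0;0 0 0.002 0;0 0 0.003 0;0 0 0.004 0;0 0 0.005 0")

```text
t: 10.5
eef_pos: [0.4725, -0.3262, 0.0273]
tool_rot: [0.0, 0.035, 0.999, -0.0]
contact_force: [0.1, 0.2, -4.4]
gripper_width: 0.309
grasp_force: 80.0
```

send_rows(deltas="0 0 0 0;0 0 0 0")

```text
t: 10.7
eef_pos: [0.4724, -0.3262, 0.0273]
tool_rot: [-0.0, 0.035, 0.999, 0.0]
contact_force: [0.9, 0.6, -3.6]
gripper_width: 0.311
grasp_force: 80.0
```

```bash
python3 - <<'E'
from h import *
plan(.4725,-.3264,.028,-4+90)
e=bot.get_obs()["eef_pos"]
p=cam("top"); pca(p,e[0],e[1],.09,e[2]+.01,e[2]+.025)
p=cam("scene"); pca(p,e[0],e[1],.09,e[2]+.01,e[2]+.025)
E
```

```text
t 10.70 delta [-0.0001 -0.0002 -0.0007] spin -0.0 eef [ 0.4724 -0.3262  0.0273] close 86.0 q7 2.19 w 0.311
n 1015 mean [ 473.5 -325.6   43. ] major deg -3.9 ext [[-26.5, 29.0], [-75.4, 73.7]] mid [ 474.2 -326.9]
n 430 mean [ 504.2 -326.3   43.9] major deg -8.9 ext [[-27.2, 29.0], [-47.8, 94.7]] mid [ 480.9 -323.6]
```

Still hanging with no contact; lowering 1 mm at a time.

send_rows(deltas="0 0 0.001 0;0 0 0.001 0;0 0 0.002 0;0 0 0.002 0")

```text
t: 11.2
eef_pos: [0.4725, -0.3263, 0.027]
tool_rot: [0.0, 0.035, 0.999, 0.0]
contact_force: [-5.2, 3.4, 15.5]
gripper_width: 0.308
grasp_force: 82.5
```

send_rows(deltas="0 0 0.001 0;0 0 0.001 0;0 0 0.001 0")

```text
t: 11.5
eef_pos: [0.4725, -0.3263, 0.0269]
tool_rot: [0.0, 0.035, 0.999, 0.0]
contact_force: [-7.9, 6.4, 24.1]
gripper_width: 0.31
grasp_force: 83.8
```

send_rows(deltas="0 0 -0.001 0;0 0 -0.002 0;0 0 -0.002 0;0 0 -0.002 0;0 0 -0.002 0", claw=0.55)

```text
t: 12.0
eef_pos: [0.4724, -0.3262, 0.0261]
tool_rot: [-0.0, 0.035, 0.999, 0.0]
contact_force: [-0.5, 0.1, 0.7]
gripper_width: 0.551
grasp_force: 0.0
```

send_rows(deltas="0 0 -0.02 0;0 0 -0.05 0;0 0 -0.09 0;0 0 -0.12 0;0 0.03 -0.15 0")

```text
t: 12.5
eef_pos: [0.4736, -0.3001, 0.178]
tool_rot: [0.001, 0.038, 0.999, -0.002]
contact_force: [0.5, 0.1, 0.3]
gripper_width: 0.548
grasp_force: 0.0
```

send_rows(deltas="0 0.04 0 0;0 0.08 0 0;0 0.12 0 0;0 0.12 0 0;0 0.12 0 0", claw=0.9)

```text
t: 13.0
eef_pos: [0.483, -0.1758, 0.1762]
tool_rot: [-0.0, 0.034, 0.999, 0.0]
contact_force: [-0.7, -0.5, -0.8]
gripper_width: 0.899
grasp_force: 0.0
```

```bash
python3 - <<'E'
from h import *
p=cam("top"); pca(p,.473,-.326,.09,.0405,.05); rects(p,{"carrier":(.504,.128,.05)})
cv2.imwrite("pics/t5.png",cv2.resize(p["img"][210:310,380:500,::-1],None,fx=5,fy=5))
W=cloud(p)
M=W[(np.hypot(W[...,0]-.473,W[...,1]+.326)<.09)&(W[...,2]>.035)]
a=np.radians(-4); d=(M-[.4733,-.3263,0]); u=d[:,0]*np.cos(a)+d[:,1]*np.sin(a); v=-d[:,0]*np.sin(a)+d[:,1]*np.cos(a)
for y in range(-32,32,4):
    s=(v*1000>y)&(v*1000<=y+4)&(abs(u)<.04)
    if s.any(): print(y,s.sum(),np.round(np.median(M[s,2])*1000,1))
s=(u<-.068)|(u>.068); print(np.round(np.c_[u[s].min(),u[s].max()],3))
plan(.503,.128,.12,78.8)
E
```

```text
h.py:34: RuntimeWarning: Mean of empty slice.
  c=W[m]; mu=c.mean(0); w,v=np.linalg.eigh(np.cov((c[:,:2]).T)); a=np.degrees(np.arctan2(v[1,1],v[0,1]))
  ret = um.true_divide(
  avg = a.mean(axis, **keepdims_kw)
h.py:34: RuntimeWarning: Degrees of freedom <= 0 for slice
  c=W[m]; mu=c.mean(0); w,v=np.linalg.eigh(np.cov((c[:,:2]).T)); a=np.degrees(np.arctan2(v[1,1],v[0,1]))
  c *= np.true_divide(1, fact)
  c *= np.true_divide(1, fact)
Traceback (most recent call last):
  File "h.py", line 36, in pca
    print("n",len(c),"mean",np.round(mu*1000,1),"major deg %.1f"%((a+90)%180-90),"ext",np.round(np.percentile(q,[1,99],axis=0).T*1000,1).tolist(),"mid",np.round(1000*(mu[:2]+v@(np.percentile(q,[1,99],axis=0).mean(0))),1))
                                                                                                ~~~~~~~~~~~~~^^^^^^^^^^^^^^^^^
IndexError: index -1 is out of bounds for axis 0 with size 0
```

```bash
python3 - <<'E'
from h import *
plan(.503,.128,.15,78.8)
E
```

```text
t 13.05 delta [0.0012 0.3058 0.0261] spin 7.2 eef [ 0.4828 -0.1771  0.1763] close 86.0 q7 1.83 w 0.900
```

send_rows(deltas="0 0.04 0 0;0 0.08 0 0;0 0.12 0 2;0 0.16 0 4;0.001 0.2 0 7.2")

```text
t: 13.55
eef_pos: [0.4964, 0.0225, 0.1763]
tool_rot: [0.0, 0.1, 0.995, -0.0]
contact_force: [1.2, 1.1, -0.6]
gripper_width: 0.899
grasp_force: 0.0
```

send_rows(deltas="0.005 0.04 0 0;0.01 0.08 0.01 0;0.0135 0.105 0.026 0;0.0135 0.105 0.026 0;0.0135 0.105 0.026 0")

```text
t: 14.05
eef_pos: [0.5033, 0.1272, 0.1498]
tool_rot: [-0.0, 0.098, 0.995, -0.001]
contact_force: [-0.3, -0.5, 0.6]
gripper_width: 0.9
grasp_force: 0.0
```

```bash
cat > rest.py <<'E'
from h import *
p=cam("top"); 
W=cloud(p)
M=W[(np.hypot(W[...,0]-.473,W[...,1]+.326)<.09)&(W[...,2]>.034)&(W[...,2]<.11)]
a=np.radians(-4); d=(M-[.4733,-.3263,0]); u=d[:,0]*np.cos(a)+d[:,1]*np.sin(a); v=-d[:,0]*np.sin(a)+d[:,1]*np.cos(a)
for y in range(-32,32,4):
    s=(v*1000>y)&(v*1000<=y+4)&(abs(u)<.04)
    if s.any(): print(y,s.sum(),np.round(np.median(M[s,2])*1000,1),end="; ")
for sg,n in((v>0,"+y"),(v<0,"-y")):
    s=sg&(abs(v)<.014); print(n,np.round([u[s].min(),u[s].max()],4))
E
python3 - <<'E'
import rest
from h import *
p=rest.p
cv2.imwrite("pics/t5.png",cv2.resize(p["img"][210:310,380:500,::-1],None,fx=5,fy=5))
rects(cam("wrist"),{"carrier":(.504,.128,.05)})
plan(.503,.128,.016,78.8)
E
```

```text
-16 49 43.1; -12 71 43.7; -8 80 43.8; -4 81 43.7; 0 73 43.5; 4 74 43.7; 8 74 43.7; 12 89 41.2; +y [-0.0742  0.0781]
-y [-0.0765  0.0731]
carrier 3164 c 501.9 128.7 size 52.0 40.3 long-axis deg 78.3 z 0.0237 mean [501.1 128.8  23.7]
t 14.15 delta [0.0011 0.0017 0.1345] spin -0.2 eef [0.5037 0.1263 0.1505] close 78.6 q7 1.06 w 0.897
```

View pics/t5.png

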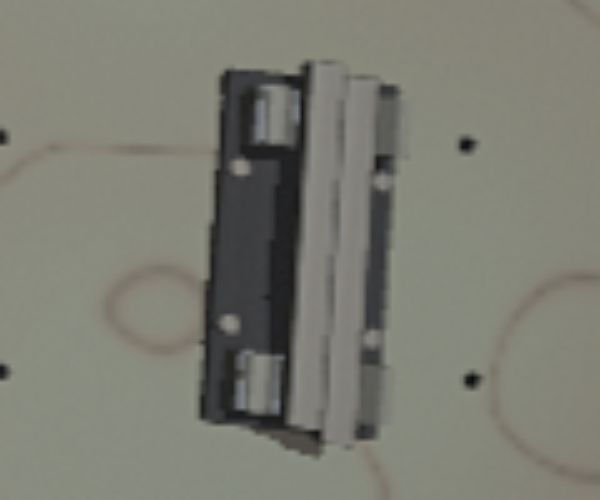

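Both bars lie flat on the saddle floors: their tops are at 43.7 mm, and they are ±2 mm lengthways. The apparent sideways shift in the picture (bars at px 330 against the base centre at px 300) is parallax. Next, the carrier.

send_rows(deltas="0.001 0.002 0.03 0;0.001 0.002 0.06 0;0.001 0.002 0.09 0.3;0.001 0.002 0.105 0.3;0.001 0.002 0.105 0.3")

```text
t: 14.65
eef_pos: [0.5016, 0.1284, 0.0439]
tool_rot: [-0.001, 0.102, 0.995, -0.001]
contact_force: [-0.5, 0.0, -0.1]
gripper_width: 0.9
grasp_force: 0.0
```

send_rows(deltas="0 0 0 0;0 0 0 0")

```text
t: 14.85
eef_pos: [0.5036, 0.1304, 0.0466]
tool_rot: [0.001, 0.101, 0.995, 0.0]
contact_force: [1.0, 0.2, -0.1]
gripper_width: 0.9
grasp_force: 0.0
```

```bash
python3 - <<'E'
from h import *
rects(cam("wrist"),{"carrier":(.504,.128,.05)})
plan(.5023,.1284,.013,78.3)
E
```

```text
carrier 7251 c 501.8 128.5 size 52.2 40.8 long-axis deg 78.5 z 0.0236 mean [500.3 128.8  23.6]
t 14.90 delta [ 0.0009 -0.0024  0.0336] spin 0.1 eef [0.5035 0.1306 0.0466] close 78.4 q7 1.08 w 0.897
```

send_rows(deltas="0.001 -0.002 0.015 0;0.001 -0.002 0.025 0;0.001 -0.002 0.033 0;0.001 -0.002 0.033 0;0.001 -0.002 0.033 0")

```text
t: 15.4
eef_pos: [0.5012, 0.1291, 0.0123]
tool_rot: [-0.0, 0.1, 0.995, -0.0]
contact_force: [0.3, -0.4, -0.5]
gripper_width: 0.899
grasp_force: 0.0
```

send_rows(deltas="0 0 0 0;0 0 0 0;0 0 0 0;0 0 0 0;0 0 0 0", claw=0, force=50)

```text
t: 15.9
eef_pos: [0.5015, 0.1292, 0.013]
tool_rot: [0.0, 0.1, 0.995, 0.0]
contact_force: [-1.0, 0.1, 5.0]
gripper_width: 0.591
grasp_force: 52.7
```

send_rows(deltas="0 0 0 0;0 0 0 0;0 0 0 0;0 0 0 0;0 0 0 0")

```text
t: 16.4
eef_pos: [0.5015, 0.1292, 0.013]
tool_rot: [0.0, 0.1, 0.995, 0.0]
contact_force: [-1.0, -0.4, 6.8]
gripper_width: 0.598
grasp_force: 52.7
```

send_rows(deltas="0 0 -0.02 0;0 0 -0.05 0;0 0 -0.09 0;0 0 -0.12 0;0 0 -0.14 0")

```text
t: 16.9
eef_pos: [0.5018, 0.1292, 0.1547]
tool_rot: [0.001, 0.1, 0.995, 0.001]
contact_force: [0.8, 0.4, -1.6]
gripper_width: 0.599
grasp_force: 52.7
```

send_rows(deltas="0 0 0 0;0 0 0 0")

```text
t: 17.1
eef_pos: [0.5008, 0.129, 0.1521]
tool_rot: [0.0, 0.1, 0.995, 0.0]
contact_force: [-0.6, -0.5, -2.2]
gripper_width: 0.592
grasp_force: 52.7
```

```bash
python3 - <<'E'
from h import *
o=bot.get_obs();e=o["eef_pos"]
print(np.round(o["contact_force"],1))
plan(.4734,-.3263,.15,86)
p=cam("wrist");W=cloud(p)
m=(np.hypot(W[...,0]-e[0],W[...,1]-e[1])<.045)&(W[...,2]>e[2]-.005)&(W[...,2]<e[2]+.02)
c=W[m];print(len(c)); h,b=np.histogram(c[:,2]-e[2],np.arange(-.005,.021,.001));print(h)
E
```

```text
[-0.6 -0.5 -2.2]
t 17.10 delta [-0.0639 -0.4516  0.002 ] spin -7.5 eef [0.5008 0.129  0.1521] close 78.5 q7 1.06 w 0.592
13584
[ 111  118  119  107  122  148  150  172  170  180  196  183  202  247
 1313 6165 2772  184  119  133  135  118  137  135  148]
```

send_rows(deltas="-0.004 -0.03 0 0;-0.01 -0.07 0 0;-0.016 -0.11 0 0;-0.022 -0.155 0 0;-0.028 -0.20 0 0")

```text
t: 17.65
eef_pos: [0.4873, -0.074, 0.1508]
tool_rot: [-0.001, 0.1, 0.995, -0.0]
contact_force: [1.3, -0.1, -0.7]
gripper_width: 0.592
grasp_force: 52.7
```

send_rows(deltas="-0.006 -0.04 0 0;-0.012 -0.08 0 0;-0.018 -0.12 0 0;-0.023 -0.16 0 0;-0.028 -0.20 0 0")

```text
t: 18.15
eef_pos: [0.4749, -0.2753, 0.1505]
tool_rot: [-0.001, 0.1, 0.995, 0.0]
contact_force: [0.8, 0.9, -1.9]
gripper_width: 0.594
grasp_force: 52.7
```

send_rows(deltas="-0.004 -0.03 0 -3;-0.008 -0.052 0 -7.5;-0.008 -0.052 0.02 -7.5;-0.008 -0.052 0.05 -7.5;-0.008 -0.052 0.06 -7.5")

```text
t: 18.65
eef_pos: [0.471, -0.3252, 0.0882]
tool_rot: [-0.003, 0.035, 0.999, 0.002]
contact_force: [-0.8, 0.9, -2.3]
gripper_width: 0.597
grasp_force: 52.6
```

send_rows(deltas="0 0 0 0;0 0 0 0;0 0 0 0")

```text
t: 18.95
eef_pos: [0.4743, -0.327, 0.0933]
tool_rot: [0.001, 0.035, 0.999, -0.0]
contact_force: [0.5, -0.3, -1.0]
gripper_width: 0.599
grasp_force: 52.6
```

```bash
python3 - <<'E'
from h import *
plan(.4734,-.3263,.057,86)
e=bot.get_obs()["eef_pos"]
pca(cam("top"),e[0],e[1],.05,e[2]-.03,e[2]+.02)
p=cam("wrist");save(p,"w6")
E
```

```text
t 18.95 delta [0.001  0.0006 0.0363] spin 0.0 eef [ 0.4743 -0.327   0.0933] close 86.0 q7 2.15 w 0.599
n 84 mean [ 479.2 -311.1  101.1] major deg -10.2 ext [[-11.1, 24.2], [-19.6, 22.3]] mid [ 476.7 -317.3]
```

View pics/w6.png

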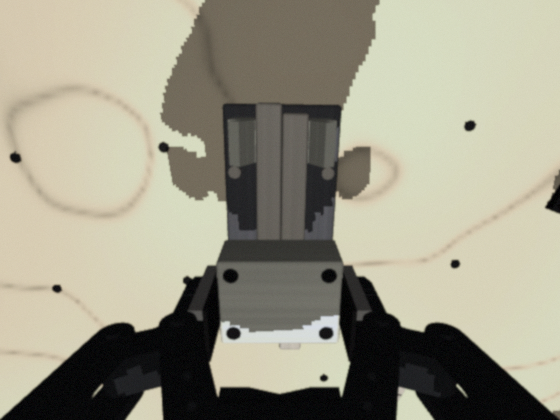

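The carrier sits square in the jaws, with the bars centred below it (px 282 against the carrier centre at px 281). I'll lower it.

send_rows(deltas="0.001 0.0005 0.01 0;0.001 0.0005 0.02 0;0.001 0.0005 0.03 0;0.001 0.0005 0.032 0;0.001 0.0005 0.033 0")

```text
t: 19.55
eef_pos: [0.4722, -0.3259, 0.0585]
tool_rot: [-0.001, 0.035, 0.999, 0.0]
contact_force: [1.0, -0.9, -0.8]
gripper_width: 0.595
grasp_force: 52.7
```

send_rows(deltas="0 0 0.001 0;0 0 0.002 0;0 0 0.003 0;0 0 0.003 0")

```text
t: 19.95
eef_pos: [0.4729, -0.3263, 0.057]
tool_rot: [0.0, 0.035, 0.999, -0.0]
contact_force: [-1.6, 1.0, 4.8]
gripper_width: 0.597
grasp_force: 53.2
```

send_rows(deltas="0 0 0.001 0;0 0 0.001 0;0 0 0.001 0")

```text
t: 20.25
eef_pos: [0.4729, -0.3263, 0.057]
tool_rot: [0.001, 0.035, 0.999, 0.0]
contact_force: [-3.0, 3.2, 14.4]
gripper_width: 0.595
grasp_force: 54.5
```

Contact. I'll release, retreat and head for the lens.

send_rows(deltas="0 0 -0.001 0;0 0 -0.002 0;0 0 -0.002 0;0 0 -0.002 0;0 0 -0.002 0", claw=0.8)

```text
t: 20.75
eef_pos: [0.4726, -0.326, 0.0571]
tool_rot: [-0.0, 0.035, 0.999, 0.0]
contact_force: [-0.3, 0.2, 1.5]
gripper_width: 0.798
grasp_force: 0.0
```

send_rows(deltas="0 0 -0.02 0;0 0 -0.05 0;0 0 -0.08 0;0 0 -0.1 0;0 0 -0.1 0")

```text
t: 21.25
eef_pos: [0.4743, -0.3272, 0.1602]
tool_rot: [0.003, 0.035, 0.999, -0.001]
contact_force: [0.1, -0.3, -1.0]
gripper_width: 0.799
grasp_force: 0.0
```

```bash
python3 - <<'E'
from h import *
rects(cam("wrist"),{"lens":(.474,-.1146,.06)})
plan(.4745,-.1147,.16,64.6)
p=cam("wrist");W=cloud(p);m=(np.hypot(W[...,0]-.473,W[...,1]+.326)<.05)&(W[...,2]>.063)&(W[...,2]<.072)
c=W[m];print(cv2.minAreaRect((c[:,:2]*1000).astype(np.float32)),np.median(c[:,2]))
E
```

```text
lens 377 c 466.6 -128.6 size 17.4 13.9 long-axis deg 66.5 z 0.0537 mean [ 466.4 -131.    53.4]
t 21.30 delta [ 0.0137  0.2114 -0.0018] spin 21.4 eef [ 0.4734 -0.3265  0.1584] close 86.0 q7 2.12 w 0.800
((473.24359130859375, -326.53924560546875), (52.01106262207031, 39.99785614013672), 86.26659393310547) 0.06769184585780462
```

send_rows(deltas="0.003 0.04 0 0;0.006 0.09 0 7;0.009 0.13 0 14;0.012 0.17 0 21.4;0.0137 0.211 0 21.4", claw=0.85)

```text
t: 21.85
eef_pos: [0.4723, -0.113, 0.1558]
tool_rot: [-0.001, 0.222, 0.975, -0.0]
contact_force: [0.1, -0.5, 0.6]
gripper_width: 0.847
grasp_force: 0.0
```

send_rows(deltas="0 0 0 0;0 0 0 0;0 0 0 0")

```text
t: 22.15
eef_pos: [0.4731, -0.1157, 0.1566]
tool_rot: [-0.001, 0.221, 0.975, -0.0]
contact_force: [-0.1, -0.7, 0.4]
gripper_width: 0.855
grasp_force: 0.0
```

```bash
python3 - <<'E'
from h import *
p=cam("wrist")
rects(p,{"lens":(.474,-.1146,.06)})
pca(p,.474,-.1146,.05,.0505,.058)
save(p,"w7")
plan(.4745,-.1147,.16,64.6)
E
```

```text
lens 1170 c 472.7 -114.2 size 45.6 14.4 long-axis deg 66.2 z 0.0536 mean [ 472.4 -113.9   53.5]
n 1161 mean [ 472.4 -113.9   53.6] major deg 66.5 ext [[-7.2, 6.4], [-22.3, 22.5]] mid [ 472.8 -114. ]
t 22.20 delta [-0.0006  0.0018 -0.0032] spin -0.1 eef [ 0.4732 -0.1161  0.1568] close 64.5 q7 1.35 w 0.850
```

View pics/w7.png

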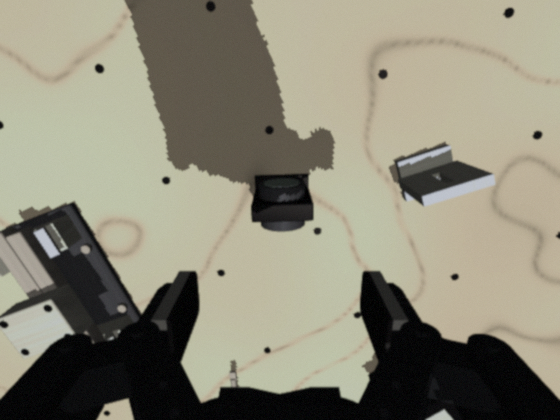

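```bash
python3 - <<'E'
from h import *
plan(.4727,-.1141,.022,66.3)
E
```

```text
t 22.20 delta [0.0012 0.0017 0.1348] spin -1.8 eef [ 0.4732 -0.1161  0.1568] close 64.5 q7 1.35 w 0.850
```

send_rows(deltas="0.001 0.0015 0.03 -1.8;0.001 0.0015 0.06 -1.8;0.001 0.0015 0.075 -1.8;0.001 0.0015 0.075 -1.8;0.001 0.0015 0.075 -1.8")

```text
t: 22.7
eef_pos: [0.4734, -0.1141, 0.0824]
tool_rot: [-0.0, 0.206, 0.979, -0.0]
contact_force: [-0.1, -0.2, -0.4]
gripper_width: 0.85
grasp_force: 0.0
```

```bash
python3 - <<'E'
from h import *
p=cam("wrist")
rects(p,{"lens":(.474,-.1146,.06)})
pca(p,.474,-.1146,.05,.0505,.058)
plan(.4727,-.1141,.022,66.3)
E
```

```text
lens 2184 c 472.5 -114.0 size 46.1 14.3 long-axis deg 66.4 z 0.0535 mean [ 471.9 -113.8   53.4]
n 2152 mean [ 472.  -113.8   53.4] major deg 66.3 ext [[-7.3, 6.3], [-22.3, 22.3]] mid [ 472.5 -114. ]
t 22.75 delta [ 0.0011 -0.0007  0.0609] spin -0.0 eef [ 0.4739 -0.1139  0.0829] close 66.3 q7 1.43 w 0.850
```

send_rows(deltas="0.001 -0.0005 0.02 0;0.001 -0.0005 0.04 0;0.001 -0.0005 0.055 0;0.001 -0.0005 0.06 0;0.001 -0.0005 0.06 0")

```text
t: 23.25
eef_pos: [0.4726, -0.1132, 0.0227]
tool_rot: [0.0, 0.205, 0.979, 0.0]
contact_force: [-1.0, -0.5, 0.4]
gripper_width: 0.855
grasp_force: 0.0
```

send_rows(deltas="0 0 0 0;0 0 0 0;0 0 0 0;0 0 0 0;0 0 0 0", claw=0, force=40)

```text
t: 23.75
eef_pos: [0.4732, -0.1131, 0.0234]
tool_rot: [0.001, 0.205, 0.979, 0.0]
contact_force: [-0.5, -1.1, 8.8]
gripper_width: 0.533
grasp_force: 41.4
```

send_rows(deltas="0 0 0 0;0 0 0 0;0 0 0 0;0 0 0 0;0 0 0 0")

```text
t: 24.25
eef_pos: [0.4733, -0.1131, 0.0234]
tool_rot: [0.001, 0.205, 0.979, 0.0]
contact_force: [-0.9, -0.2, 7.5]
gripper_width: 0.535
grasp_force: 41.4
```

send_rows(deltas="0 0 -0.02 0;0 0 -0.05 0;0 0 -0.09 0;0 0 -0.13 0;0 0 -0.15 0")

```text
t: 24.75
eef_pos: [0.4735, -0.1133, 0.1757]
tool_rot: [0.002, 0.205, 0.979, 0.0]
contact_force: [1.1, -0.1, -1.3]
gripper_width: 0.525
grasp_force: 41.3
```

send_rows(deltas="0 0 0 0;0 0 0 0")

```text
t: 24.95
eef_pos: [0.4721, -0.1127, 0.1723]
tool_rot: [0.0, 0.204, 0.979, 0.0]
contact_force: [-0.1, 0.3, -1.3]
gripper_width: 0.528
grasp_force: 41.3
```

```bash
python3 - <<'E'
from h import *
o=bot.get_obs();e=o["eef_pos"]
print(np.round(o["contact_force"],1))
plan(.4732,-.3265,.17,86)
p=cam("wrist");W=cloud(p)
m=(np.hypot(W[...,0]-e[0],W[...,1]-e[1])<.03)&(W[...,2]>e[2]+.015)&(W[...,2]<e[2]+.045)
c=W[m];h,b=np.histogram(c[:,2]-e[2],np.arange(.015,.045,.001));print(h)
E
```

```text
[-0.1  0.3 -1.3]
t 24.95 delta [-0.0865 -0.1955  0.0023] spin -19.6 eef [ 0.4721 -0.1127  0.1723] close 66.4 q7 1.37 w 0.528
[ 259  264  290  319  358  422  467  569  917  661  282  261  250  386
 1583 2385  695  122   44   47   53   21   32   32   40   39   42   55
   57]
```

send_rows(deltas="-0.017 -0.04 0 0;-0.034 -0.08 0 -4;-0.052 -0.12 0 -10;-0.07 -0.16 0 -16;-0.0865 -0.1955 0 -19.6")

```text
t: 25.5
eef_pos: [0.4719, -0.3284, 0.1703]
tool_rot: [-0.002, 0.033, 0.999, 0.001]
contact_force: [0.5, 0.7, -0.3]
gripper_width: 0.532
grasp_force: 41.4
```

send_rows(deltas="0 0 0 0;0 0 0.02 0;0 0 0.04 0;0 0 0.055 0;0 0 0.055 0")

```text
t: 26.0
eef_pos: [0.4714, -0.3249, 0.1141]
tool_rot: [-0.003, 0.035, 0.999, 0.001]
contact_force: [-0.3, 1.5, -1.5]
gripper_width: 0.532
grasp_force: 41.6
```

send_rows(deltas="0 0 0 0;0 0 0 0")

```text
t: 26.2
eef_pos: [0.4738, -0.3269, 0.118]
tool_rot: [0.0, 0.035, 0.999, -0.0]
contact_force: [0.4, -0.3, -0.9]
gripper_width: 0.534
grasp_force: 41.6
```

```bash
python3 - <<'E'
from h import *
plan(.4732,-.3265,.0935,86)
e=bot.get_obs()["eef_pos"]
p=cam("wrist");save(p,"w8")
pca(p,e[0],e[1],.03,e[2]+.027,e[2]+.033)
E
```

```text
t 26.20 delta [0.0007 0.0003 0.0245] spin -0.0 eef [ 0.4738 -0.3269  0.118 ] close 86.0 q7 2.16 w 0.534
n 5446 mean [ 471.9 -327.   148. ] major deg 86.3 ext [[-9.9, 10.2], [-25.9, 26.1]] mid [ 471.7 -326.9]
```

View pics/w8.png

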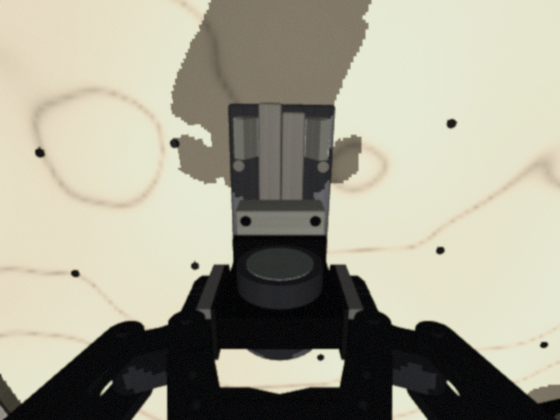

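The lens is upright and square above the carrier (px 280). I'll lower it.

send_rows(deltas="0 0.0005 0.01 0;0 0.0005 0.018 0;0 0.0005 0.022 0;0 0.0005 0.023 0;0 0.0005 0.024 0")

```text
t: 26.75
eef_pos: [0.4733, -0.3262, 0.0931]
tool_rot: [-0.0, 0.035, 0.999, 0.0]
contact_force: [0.6, -0.5, -0.2]
gripper_width: 0.535
grasp_force: 41.6
```

send_rows(deltas="0 0 0.001 0;0 0 0.002 0;0 0 0.002 0;0 0 0.002 0")

```text
t: 27.15
eef_pos: [0.4735, -0.3263, 0.0915]
tool_rot: [0.0, 0.035, 0.999, -0.0]
contact_force: [0.4, -0.3, -0.0]
gripper_width: 0.533
grasp_force: 41.7
```

send_rows(deltas="0 0 0.001 0;0 0 0.001 0;0 0 0.001 0")

```text
t: 27.45
eef_pos: [0.4735, -0.3264, 0.0914]
tool_rot: [0.0, 0.035, 0.999, 0.0]
contact_force: [-2.7, 1.6, 9.3]
gripper_width: 0.534
grasp_force: 42.8
```

send_rows(deltas="0 0 -0.001 0;0 0 -0.001 0;0 0 -0.001 0;0 0 -0.001 0;0 0 -0.001 0", claw=0.8)

```text
t: 27.95
eef_pos: [0.4733, -0.3262, 0.0912]
tool_rot: [-0.0, 0.035, 0.999, 0.0]
contact_force: [-0.9, -0.4, -0.2]
gripper_width: 0.803
grasp_force: 0.0
```

send_rows(deltas="0 0 -0.02 0;0 0 -0.05 0;0 0 -0.08 0;0 0 -0.1 0;0 0 -0.1 0")

```text
t: 28.45
eef_pos: [0.4749, -0.3274, 0.1943]
tool_rot: [0.003, 0.035, 0.999, -0.001]
contact_force: [0.2, 0.3, -0.3]
gripper_width: 0.801
grasp_force: 0.0
```

```bash
python3 - <<'E'
from h import *
e=[.4733,-.3265]
p=cam("wrist");print("lens top");pca(p,e[0],e[1],.04,.118,.126)
plan(.510,.004,.18,-6.8)
p=cam("scene");pca(p,e[0],e[1],.04,.11,.126)
E
```

```text
lens top
n 1479 mean [ 472.8 -326.6  121.5] major deg 85.9 ext [[-7.2, 6.3], [-22.3, 22.4]] mid [ 473.3 -326.5]
t 28.50 delta [-0.0127  0.3323  0.0122] spin -87.2 eef [ 0.4741 -0.3266  0.1925] close 86.0 q7 2.13 w 0.800
n 168 mean [ 480.  -325.   118.4] major deg 88.3 ext [[-14.1, 21.9], [-23.6, 21.5]] mid [ 476.1 -325.9]
```

send_rows(deltas="-0.001 0.03 0 8;-0.002 0.065 0 16;-0.003 0.10 0 24.5;-0.004 0.133 0 33;-0.0051 0.166 0 41", claw=0.6)

```text
t: 29.05
eef_pos: [0.4891, -0.1594, 0.1898]
tool_rot: [-0.001, 0.385, 0.923, -0.0]
contact_force: [0.3, 1.2, 0.5]
gripper_width: 0.599
grasp_force: 0.0
```

send_rows(deltas="0 0 0 8;0 0 0 16;0 0 0 24.5;0 0 0 33;0 0 0 41")

```text
t: 29.55
eef_pos: [0.4891, -0.1607, 0.1899]
tool_rot: [-0.001, 0.684, 0.729, -0.001]
contact_force: [-0.2, 0.2, -0.1]
gripper_width: 0.6
grasp_force: 0.0
```

send_rows(deltas="0 0 0 8;0 0 0 10.8;0 0 0 10.8;0 0 0 10.8")

```text
t: 29.95
eef_pos: [0.4894, -0.1608, 0.1904]
tool_rot: [-0.001, 0.747, 0.664, -0.001]
contact_force: [0.4, 0.6, 0.2]
gripper_width: 0.602
grasp_force: 0.0
```

```bash
python3 - <<'E'
from h import *
plan(.510,.004,.16,-6.8)
E
```

```text
t 29.95 delta [0.166  0.0012 0.0304] spin 0.1 eef [ 0.4894 -0.1608  0.1904] close 173.3 q7 0.30 w 0.602
```

send_rows(deltas="0.04 0 0 0;0.08 0 0.01 0;0.12 0.001 0.02 0;0.16 0.001 0.03 0;0.166 0.001 0.03 0")

```text
t: 30.45
eef_pos: [0.5101, 0.0094, 0.1596]
tool_rot: [-0.001, 0.745, 0.667, -0.001]
contact_force: [-1.0, -0.9, 0.4]
gripper_width: 0.598
grasp_force: 0.0
```

send_rows(deltas="0 0 0 0;0 0 0 0;0 0 0 0")

```text
t: 30.75
eef_pos: [0.5106, 0.002, 0.1615]
tool_rot: [0.0, 0.749, 0.663, 0.0]
contact_force: [0.5, 1.0, 0.9]
gripper_width: 0.601
grasp_force: 0.0
```

```bash
python3 - <<'E'
from h import *
p=cam("wrist");save(p,"w9")
pca(p,.510,.004,.04,.056,.064)
pca(cam("top"),.715,-.08,.06,.058,.075)
p=cam("scene");pca(p,.715,-.08,.06,.058,.075)
plan(.510,.004,.04,-6.8)
E
```

```text
n 707 mean [508.6   5.7  59.7] major deg 83.4 ext [[-3.6, 3.8], [-25.6, 23.5]] mid [508.4   4.6]
n 916 mean [713.9 -79.8  65.9] major deg -77.5 ext [[-29.9, 29.0], [-31.5, 31.1]] mid [714.4 -79.9]
n 729 mean [719.  -78.   66.6] major deg -46.8 ext [[-34.9, 37.9], [-37.9, 38.2]] mid [717.8 -79. ]
t 30.90 delta [ 0.0014 -0.0009  0.1215] spin -0.1 eef [0.5107 0.0025 0.1615] close 173.1 q7 -0.02 w 0.602
```

View pics/w9.png

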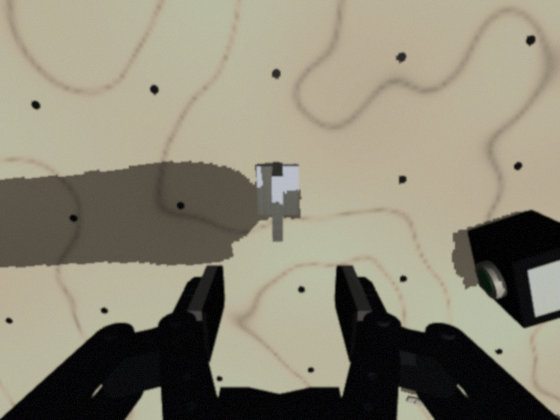

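send_rows(deltas="0.002 0.002 0.03 0;0.002 0.002 0.065 0;0.002 0.002 0.1 0;0.002 0.002 0.12 0;0.002 0.002 0.129 0")

```text
t: 31.4
eef_pos: [0.5118, 0.0048, 0.0306]
tool_rot: [-0.001, 0.748, 0.664, -0.001]
contact_force: [0.2, 0.0, 0.3]
gripper_width: 0.601
grasp_force: 0.0
```

send_rows(deltas="0 0 0 0;0 0 0 0;0 0 0 0")

```text
t: 31.7
eef_pos: [0.5139, 0.0055, 0.0335]
tool_rot: [0.001, 0.748, 0.664, 0.001]
contact_force: [0.1, -0.8, 0.6]
gripper_width: 0.598
grasp_force: 0.0
```

```bash
python3 - <<'E'
from h import *
p=cam("wrist")
pca(p,.510,.004,.04,.056,.064)
plan(.5088,.0045,.032,-6.7)
E
```

```text
n 3558 mean [509.8   8.1  59.7] major deg -6.5 ext [[-21.3, 28.0], [-38.0, 33.8]] mid [511.4   4.6]
t 31.75 delta [-0.0017 -0.0049  0.0014] spin -0.1 eef [0.5139 0.0056 0.0335] close 173.2 q7 0.12 w 0.598
```

send_rows(deltas="-0.0015 -0.005 0.001 0;-0.0015 -0.005 0.001 0;-0.0015 -0.005 0.001 0;-0.0015 -0.005 0.001 0")

```text
t: 32.15
eef_pos: [0.5079, 0.0047, 0.0314]
tool_rot: [0.0, 0.748, 0.664, 0.0]
contact_force: [0.4, 0.1, -0.6]
gripper_width: 0.601
grasp_force: 0.0
```

send_rows(deltas="0 0 0 0;0 0 0 0;0 0 0 0;0 0 0 0;0 0 0 0", claw=0, force=40)

```text
t: 32.65
eef_pos: [0.5075, 0.0046, 0.0311]
tool_rot: [-0.0, 0.748, 0.664, -0.0]
contact_force: [-0.1, -1.3, -1.3]
gripper_width: 0.087
grasp_force: 43.0
```

send_rows(deltas="0 0 0 0;0 0 0 0;0 0 0 0;0 0 0 0;0 0 0 0")

```text
t: 33.15
eef_pos: [0.5077, 0.0046, 0.0313]
tool_rot: [-0.0, 0.748, 0.664, -0.0]
contact_force: [-0.2, 0.9, -0.7]
gripper_width: 0.088
grasp_force: 43.0
```

send_rows(deltas="0 0 -0.01 0;0 0 -0.03 0;0 0 -0.06 0;0 0 -0.09 0;0 0 -0.09 0")

```text
t: 33.65
eef_pos: [0.5104, 0.0045, 0.1253]
tool_rot: [0.002, 0.748, 0.664, 0.003]
contact_force: [0.6, -0.2, -1.4]
gripper_width: 0.084
grasp_force: 43.0
```

send_rows(deltas="0 0 0 0;0 0 0 0")

```text
t: 33.85
eef_pos: [0.507, 0.0047, 0.1207]
tool_rot: [-0.0, 0.748, 0.664, -0.001]
contact_force: [-0.3, -0.3, -2.5]
gripper_width: 0.086
grasp_force: 43.0
```

```bash
python3 - <<'E'
from h import *
o=bot.get_obs();e=o["eef_pos"]
print(np.round(o["contact_force"],1))
a=np.radians(12.8); t=np.array([.7148,-.0797])-0.070*np.array([np.cos(a),np.sin(a)]); print(t)
plan(t[0],t[1],.115,12.8)
p=cam("wrist");W=cloud(p);save(p,"w10")
m=(np.hypot(W[...,0]-e[0],W[...,1]-e[1])<.03)&(W[...,2]>e[2]-.04)&(W[...,2]<e[2]+.045)
c=W[m];h,b=np.histogram(c[:,2]-e[2],np.arange(-.04,.045,.002));print(dict(zip((b*1000).round().astype(int).tolist(),h.tolist())))
pca(p,e[0],e[1],.04,e[2]+.022,e[2]+.034)
E
```

```text
[-0.3 -0.3 -2.5]
[ 0.64653955 -0.09520839]
t 33.85 delta [-0.0827  0.1504  0.0055] spin -19.6 eef [0.507  0.0047 0.1207] close 173.2 q7 0.03 w 0.086
{-40: 0, -38: 0, -36: 0, -34: 2, -32: 54, -30: 64, -28: 82, -26: 395, -24: 1941, -22: 41, -20: 22, -18: 28, -16: 29, -14: 28, -12: 30, -10: 28, -8: 26, -6: 61, -4: 78, -2: 129, 0: 152, 2: 157, 4: 171, 6: 188, 8: 180, 10: 190, 12: 201, 14: 219, 16: 210, 18: 235, 20: 248, 22: 212, 24: 168, 26: 520, 28: 2702, 30: 141, 32: 177, 34: 382, 36: 551, 38: 787, 40: 555, 42: 683}
n 3920 mean [506.7   8.9 149.1] major deg 83.3 ext [[-16.3, 16.4], [-28.3, 21.0]] mid [506.2   5.3]
```

View pics/w10.png

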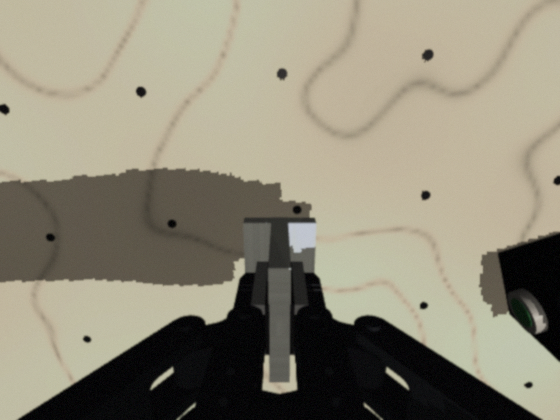

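send_rows(deltas="-0.015 0.03 0 -4;-0.035 0.065 0 -8;-0.055 0.1 0 -12;-0.07 0.13 0 -16;-0.082 0.147 0 -19.6")

```text
t: 34.4
eef_pos: [0.6453, -0.096, 0.1197]
tool_rot: [-0.0, 0.623, 0.782, -0.001]
contact_force: [0.0, -0.4, -1.6]
gripper_width: 0.09
grasp_force: 43.0
```

send_rows(deltas="0 0 0 0;0 0 0 0;0 0 0 0")

```text
t: 34.7
eef_pos: [0.6428, -0.0933, 0.1203]
tool_rot: [-0.001, 0.624, 0.781, -0.0]
contact_force: [-0.2, 0.3, -1.5]
gripper_width: 0.085
grasp_force: 43.0
```

```bash
python3 - <<'E'
from h import *
a=np.radians(13); t=np.array([.7148,-.0797])-0.072*np.array([np.cos(a),np.sin(a)]); print(t)
plan(t[0],t[1],.034,13)
p=cam("wrist"); rects(p,{"detector":(.715,-.08,.07)})
W=cloud(p)
# plane of front face: points in front zone, height 10..60
m=(np.hypot(W[...,0]-.685,W[...,1]+.087)<.045)&(W[...,2]>.01)&(W[...,2]<.064); c=W[m]
b=np.array([np.cos(a),np.sin(a)]); u=(c[:,:2]-[.7148,-.0797])@b; h,e=np.histogram(u*1000,np.arange(-45,-20,1)); print(dict(zip(e.astype(int).tolist(),h.tolist())))
s=abs(u+.030)<.004; f=np.polyfit(c[s,1],c[s,0],1); print(s.sum(),"face yaw",np.degrees(np.arctan(-f[0])))
E
```

```text
[ 0.64464536 -0.09589648]
t 34.70 delta [-0.0031  0.0014  0.0862] spin -0.2 eef [ 0.6428 -0.0933  0.1203] close 12.8 q7 0.51 w 0.085
detector 10324 c 713.8 -79.7 size 64.3 60.4 long-axis deg -75.8 z 0.0659 mean [711.7 -77.   65.6]
{-45: 0, -44: 0, -43: 0, -42: 0, -41: 0, -40: 139, -39: 165, -38: 72, -37: 71, -36: 69, -35: 81, -34: 68, -33: 77, -32: 382, -31: 611, -30: 50, -29: 30, -28: 33, -27: 34, -26: 30, -25: 32, -24: 32, -23: 33, -22: 35}
1285 face yaw 12.336598592461286
```

send_rows(deltas="-0.003 0.001 0.02 -0.5;-0.003 0.001 0.04 -0.5;-0.003 0.001 0.06 -0.5;-0.003 0.001 0.078 -0.5;-0.003 0.001 0.082 -0.5")

```text
t: 35.25
eef_pos: [0.6438, -0.0958, 0.037]
tool_rot: [-0.002, 0.62, 0.784, -0.001]
contact_force: [0.2, 0.1, -1.5]
gripper_width: 0.086
grasp_force: 42.8
```

send_rows(deltas="0 0 0 0;0 0 0 0")

```text
t: 35.45
eef_pos: [0.6463, -0.097, 0.0401]
tool_rot: [0.001, 0.621, 0.784, 0.0]
contact_force: [0.2, 0.1, -0.2]
gripper_width: 0.087
grasp_force: 42.8
```

```bash
python3 - <<'E'
from h import *
plan(.6445,-.0959,.0313,13.3)
E
```

```text
t 35.45 delta [ 0.0015 -0.0015  0.0088] spin -0.0 eef [ 0.6463 -0.097   0.0401] close 13.3 q7 0.56 w 0.087
```

send_rows(deltas="0.001 -0.0015 0.003 0;0.001 -0.0015 0.005 0;0.001 -0.0015 0.007 0;0.001 -0.0015 0.008 0;0.001 -0.0015 0.008 0")

```text
t: 35.95
eef_pos: [0.644, -0.0964, 0.0312]
tool_rot: [-0.0, 0.621, 0.784, 0.0]
contact_force: [-1.4, 0.4, -0.7]
gripper_width: 0.082
grasp_force: 43.0
```

send_rows(deltas="0 0 0.0005 0;0 0 0.001 0;0 0 0.0015 0;0 0 0.002 0;0 0 0.002 0")

```text
t: 36.45
eef_pos: [0.6441, -0.0964, 0.031]
tool_rot: [-0.0, 0.621, 0.784, 0.0]
contact_force: [-5.4, 1.1, 14.8]
gripper_width: 0.088
grasp_force: 45.4
```

send_rows(deltas="0 0 -0.001 0;0 0 -0.001 0;0 0 -0.001 0;0 0 -0.001 0;0 0 -0.001 0", claw=0.3)

```text
t: 36.95
eef_pos: [0.6439, -0.0963, 0.0301]
tool_rot: [-0.0, 0.621, 0.784, -0.0]
contact_force: [0.1, -0.1, 0.2]
gripper_width: 0.3
grasp_force: 0.0
```

send_rows(deltas="0 0 -0.02 0;0 0 -0.04 0;0 0 -0.07 0;0 0 -0.11 0;0 0 -0.15 0")

```text
t: 37.45
eef_pos: [0.6435, -0.0964, 0.1812]
tool_rot: [-0.0, 0.621, 0.784, -0.0]
contact_force: [1.1, -0.1, -0.0]
gripper_width: 0.302
grasp_force: 0.0
```

send_rows(deltas="-0.03 0 0 0;-0.06 0 0 0;-0.1 0 0 0;-0.14 0 0 0;-0.18 0 0 0")

```text
t: 37.95
eef_pos: [0.6855, -0.2728, 0.1801]
tool_rot: [-0.0, 0.62, 0.784, 0.0]
contact_force: [0.2, 1.1, 0.3]
gripper_width: 0.301
grasp_force: 0.0
```

send_rows(deltas="0 0 0 0;0 0 0 0;0 0 0 0;0 0 0 0;0 0 0 0")

```text
t: 38.45
eef_pos: [0.6857, -0.2699, 0.1804]
tool_rot: [-0.0, 0.62, 0.785, 0.0]
contact_force: [-0.9, -0.1, 0.5]
gripper_width: 0.298
grasp_force: 0.0
```

```bash
python3 - <<'E'
from h import *
plan(.6445,-.0959,.0313,13.3)
p=cam("top");save(p,"t11")
print("slit");pca(p,.644,-.096,.04,.056,.064)
a=np.radians(13);b=np.array([np.cos(a),np.sin(a)]);n=np.array([-b[1],b[0]])
W=cloud(p);c=W[(np.hypot(W[...,0]-.644,W[...,1]+.096)<.035)&(W[...,2]>.054)]
d=c.mean(0)[:2]-[.7145,-.0797];print("slit in det",d@b,d@n)
print("lens");pca(p,.473,-.326,.04,.116,.126)
print("carrier");pca(p,.473,-.326,.05,.064,.071)
import rest
s=cam("scene"); cv2.imwrite("pics/s11.png",cv2.resize(s["img"][100:290,60:380,::-1],None,fx=2.5,fy=2.5))
E
```

```text
t 38.45 delta [0.1787 0.0002 0.1492] spin 0.1 eef [ 0.6857 -0.2699  0.1804] close 13.4 q7 0.74 w 0.298
slit
n 101 mean [644.  -96.4  59.6] major deg -77.1 ext [[-4.2, 4.1], [-24.4, 24.9]] mid [644.  -96.1]
slit in det -0.07252518459266136 -9.354258945486814e-06
lensh.py:34: RuntimeWarning: Mean of empty slice.
  c=W[m]; mu=c.mean(0); w,v=np.linalg.eigh(np.cov((c[:,:2]).T)); a=np.degrees(np.arctan2(v[1,1],v[0,1]))
  ret = um.true_divide(
  avg = a.mean(axis, **keepdims_kw)
h.py:34: RuntimeWarning: Degrees of freedom <= 0 for slice
  c=W[m]; mu=c.mean(0); w,v=np.linalg.eigh(np.cov((c[:,:2]).T)); a=np.degrees(np.arctan2(v[1,1],v[0,1]))
  c *= np.true_divide(1, fact)
  c *= np.true_divide(1, fact)
Traceback (most recent call last):
  File "h.py", line 36, in pca
    print("n",len(c),"mean",np.round(mu*1000,1),"major deg %.1f"%((a+90)%180-90),"ext",np.round(np.percentile(q,[1,99],axis=0).T*1000,1).tolist(),"mid",np.round(1000*(mu[:2]+v@(np.percentile(q,[1,99],axis=0).mean(0))),1))
                                                                                                ~~~~~~~~~~~~~^^^^^^^^^^^^^^^^^
IndexError: index -1 is out of bounds for axis 0 with size 0
```

The slit is placed correctly (−72.5 mm, 0 mm sideways), but the arm hides the rest. I'll move away and verify.

send_rows(deltas="0.04 0 -0.03 0;0.09 0 -0.05 0;0.14 0 -0.05 0;0.19 0 -0.05 0;0.24 0 -0.05 0")

```text
t: 39.0
eef_pos: [0.6304, -0.0391, 0.2308]
tool_rot: [0.0, 0.62, 0.784, 0.001]
contact_force: [0.6, 0.1, -1.0]
gripper_width: 0.298
grasp_force: 0.0
```

send_rows(deltas="0.04 0 0 0;0.09 0 0 0;0.14 0 0 0;0.14 0 0 0;0.14 0 0 0")

```text
t: 39.5
eef_pos: [0.5983, 0.0971, 0.2305]
tool_rot: [-0.0, 0.619, 0.786, 0.0]
contact_force: [0.2, 0.0, 0.2]
gripper_width: 0.299
grasp_force: 0.0
```

```bash
python3 - <<'E'
from h import *
p=cam("top");save(p,"t12")
s=cam("scene"); cv2.imwrite("pics/s12.png",cv2.resize(s["img"][100:290,60:380,::-1],None,fx=2.5,fy=2.5))
import rest
for n,z in(("lens",(.116,.126)),("carrier",(.064,.071))):
    for q in(p,s):
        try: print(n);pca(q,.473,-.326,.045,*z)
        except Exception as e: print("none")
E
```

```text
-28 2 66.9; -24 5 67.5; -20 5 68.6; -16 31 44.1; -12 38 44.1; -8 41 43.8; -4 46 43.3; 0 40 43.9; 4 48 44.1; 8 58 46.0; 12 97 71.1; 16 54 77.4; 20 103 74.4; 24 88 58.8; +y [-0.0727  0.0785]
-y [-0.0764  0.0769]
lens
n 217 mean [ 474.9 -326.3  121. ] major deg 85.7 ext [[-15.7, 14.3], [-23.4, 22.4]] mid [ 475.5 -326.8]
lens
n 116 mean [ 478.  -325.3  120.9] major deg 87.0 ext [[-13.1, 17.8], [-23.3, 21.5]] mid [ 475.6 -326.1]
carrier
n 114 mean [ 473.  -314.    67.6] major deg 45.4 ext [[-38.2, 19.4], [-38.4, 23.1]] mid [ 474.3 -326.1]
carrier
n 78 mean [ 486.9 -319.7   67.7] major deg -64.7 ext [[-15.3, 16.3], [-31.6, 28.5]] mid [ 487.2 -321.3]
```

View pics/s12.png

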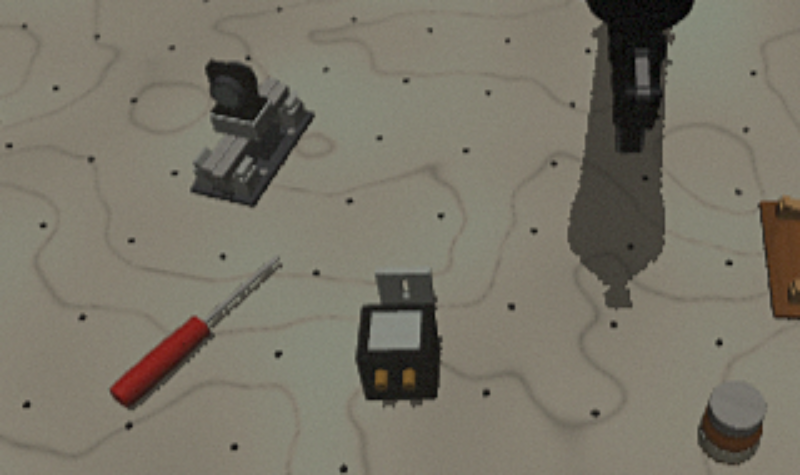

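The picture shows the lens upright on the carrier across both bars in the rest (px 235,110) and the slit plate upright in front of the detector (px 405,290). The jar and screwdriver look undisturbed, so I'm handing in.

```bash
python3 -c "
from station import bot
print(bot.hand_in())"
```

```text
the job is handed in; nothing more can be done
None
```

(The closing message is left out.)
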